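# Slide the biscuit tray through the spring gate

## Robot

A 6-joint arm with a two-finger parallel gripper is mounted at the origin on the work surface. World frame = base frame: x ahead of the robot, y to its left, z up, the work surface at z = 0. Lengths are in m, angles in rad, forces in N, time in s.
With the tool pointing down it reaches from about 0.375 to 0.9 m from the base axis. Payload 3.1 kg.
Tool frame: the origin (TCP) lies at the very end of the fingers, on their centre line; the grasp point (between the pads) lies 19 mm behind it (tcp_to_grasp is the distance from the TCP to the grasp point, in m); z points along the fingers, y is the direction in which the jaws open and shut (so a half turn about z gives the same grasp; the last joint's range is limited). The gripper opens to 85 mm and grips with 20 to 120 N. Pads are 22 mm wide; open, the fingers measure 114 mm over their backs; the gripper's body (76 mm by 85 mm) begins 54 mm behind the grasp point. The pads swing forward as they close: fully open they stand 13 mm farther back than shut.
Start: joints at [-1.282, 0.527, 1.433, -0, 1.181, -0.178], TCP at [0.282, -0.558, 0.231] pointing down, gripper open.
Joint ranges: [-3.08, 3.08], [-0.75, 2.2], [0.22, 2.44], [-1.43, 4.57], [0, 2.65], [-2.85, 2.85]. Speed limits (rad/s): [2.79, 2.79, 3.14, 3.14, 3.14, 3.14].

## Interface

Orientations are given as a unit quaternion [x, y, z, w].
In Python, from station import sense, snapshot, camera_info, sign_off, tcp_to_grasp gives the robot as it stands.
- The arm moves only by the shell command python3 -m inch 'ROWS' [FORCE]. ROWS is JSON, a list of rows, each a list of 3 entries, a list of its own where there are three numbers: the closure, from -1 (fully open) to 1 (shut), so that 0 is half open, then the shift along the tool's x, y, z normalised to -1 to 1, where 1 is 10 cm, then the turn, a rotation vector about the tool's x, y, z normalised to -1 to 1, where 1 is 360 degrees. In form: [[jaw, [dx, dy, dz], [ax, ay, az]], ...]. A call has 1 to 20 rows; each row is the pose to reach, as a shift and turn from the pose commanded when the call began, along the tool's axes at that moment, turning the shorter way round; what a row does not reach only later rows make up. A row lasts 1/10 s, in which the tool goes at most 50 mm and 8.59 degrees, less where a joint would pass 70% of its speed; a pose out of reach is approached as far as the arm can. A call with a number of a shift or a turn outside -1 to 1 is refused whole. A call with a gripper value outside its range is refused whole. The fingers move at their own pace and stop on an object; FORCE is the grip in N (left out, the last holds). Time passes only in rows, so rows that repeat a pose let the fingers close. It gives the time, the measured TCP pose, the force and the opening at its end, in the units of the state.
- sense(): the state, without advancing time (a new reading comes with each control period).
- snapshot(name): name is "side" or "top"; returns (picture, depth): 400x640x3 uint8, blue, green, red; 400x640 float32, m along the optical axis (not along the pixel's ray), 0 where there is no reading.
- camera_info(name): a dict with "K" (3x3 intrinsics, pixels), "origin" and "orientation" of the camera in the world. Camera axes: x right, y down, z forward; pixel columns grow to the right and rows downward; lengths in m; the calibration is good to about 2 mm. A picture is of the moment at which its call begins. camera_info takes no time and is no camera call.
- sign_off(): hands the job in, once; it reports no verdict.
The state is a dict: "t": time; "q": joint angles; "qd": joint speeds; "tau": joint torques, N m; "tcp_pos": TCP position; "tool_rot": TCP orientation; "force": force on the tool from outside, world axes, zero at the start; "ft_torque": the same for the moment, N m; "finger_gap": opening from 0.0 (shut) to 1.0 (fully open).
Only numpy, scipy, OpenCV 4.12 (cv2) and the standard library are available. Lean on these libraries where they do the work, as an engineer would, in place of code of your own. Each camera call takes 0.05 s, during which the arm holds its last target.

## Task

Press the spring gate's long sloping plate right down with one fingertip to swing the gate blade out of the chute, and keep it down while another finger pushes the little tray of iced biscuits along the chute past the gate, fully home against the end stop. Then let the gate spring shut behind the biscuits and leave the hand clear. The gate must never touch the tray or its biscuits, the tray stays flat in the chute (only pushed, never lifted), and the jar, mug and carton are left where they stand.

Things in the scene. Friction and masses are not known exactly. Their poses are not given: they have to be found in the camera images.
- chute: Fixed aluminium open-topped chute. Origin on the table, on the chute's centre line, below the gate blade. +x: the way the tray is pushed; -y: right of travel, the gate plate's side. Floor top z 8 mm, x -215 (open mouth) to +100; inside width 64 mm, walls 4 mm thick, tops z 26. End stop: inner face x +100, 30 mm high. Gate hinge axis: parallel to x at y -42, z 16, outside the right wall.
- gate (a joint): Steel spring gate, one rigid piece (press plate, post, blade) on the hinge beside the chute. 0 = shut, 0.75 rad = fully open, hard stop; above 0.5 the blade is clear of the biscuits. Pressing the plate down opens it, the spring shuts it when released: 0.06 Nm at shut, 0.14 Nm fully open (about 4 N down at 35 mm from the hinge axis).
- gate_plate (a point): Mid-point of the gate's press plate: a 3 mm strip, chute x -215 to -25 mm, reaching 4 to 56 mm out from the hinge axis, away from the chute. Shut: slopes up outwards at 0.75 rad, outer edge at z 55 mm. Fully open: level, top at z 17.5 mm. A fingertip can slide along it while pressing. This point is at chute x -120, 30 mm from the axis, and moves with the gate.
- gate_blade_tip (a point): Lower inner corner of the gate blade; moves with the gate. The blade is a bar 5 mm thick at chute x 0; shut, it lies across the right half of the chute, y -42 to +4, z 49 to 64 mm, stopping the biscuits but higher than the tray's rims and rear plate. Its post (6 mm) rises from the hinge at chute x 0, so a finger on the plate cannot pass x -3 mm.
- chute_stop (a point): Middle of the end stop's inner face, at chute floor height.
- tray: Aluminium tray in the chute, 140 mm long (x) by 58 wide (y), about 0.35 kg, +x end towards the gate. Origin: centre of its underside. Side and front rims 14 mm high; front face x +70. Rear plate: full width, 34 mm high, back face x -70: push here. Six upright biscuits fill x +2 to +66, 51 mm wide with their rails, top 53 mm up; the rear half is empty. Home: its origin at chute x +30.
- jar: Bystander: closed glass jar, 72 mm wide, 110 mm high, origin under its centre. Leave alone.
- mug: Bystander: white mug, 76 mm wide, 85 mm high, origin under its centre. Leave alone.
- carton: Bystander: closed cardboard carton 120 x 90 x 60 mm, origin under its centre. Leave alone.
There are look-alikes about, which are no part of the job. What is shaped like the tray but blue or pink is not meant.

How it is judged:
On the way, in this order (a step that is already met when the one before it is completed fails the run):
1. a finger holds the gate open (over 0.5 rad) while the tray is still before it (value of joint gate above 0.5 rad and contact force between the fingers and gate above 0.2 N and x of tray in the frame of chute below -0.073 m), for 0.1 s.
2. the biscuits go past the gate while a finger holds it open (over 0.5 rad) (value of joint gate above 0.5 rad and contact force between the fingers and gate above 0.2 N and x of tray in the frame of chute between -0.06 and -0.005 m), for 0.1 s.
At the end, for the whole second after the job is handed in: The tray lies flat on the chute floor at rest, its front within 7 mm of the end stop, so that all the biscuits are past the gate; the gate has sprung shut (below 0.06 rad) behind them (x of tray in the frame of chute above 0.023 m and z of tray in the frame of chute below 0.012 m and angle between tray's own z axis and vertical below 0.05 rad and linear speed of tray below 0.02 m/s and value of joint gate below 0.06 rad); the robot touches nothing.
It fails at once if the gate touches the tray or its biscuits (contact force between gate and tray above 0.3 N).
It fails at once if the tray is lifted (over 8 mm off the chute floor) or tipped (over 0.12 rad) (z of tray in the frame of chute above 0.016 m or angle between tray's own z axis and vertical above 0.12 rad).
It fails at once if the jar is disturbed (moved over 20 mm) (distance of jar from where it was at the start of the episode above 0.02 m).
It fails at once if the mug is disturbed (moved over 20 mm) (distance of mug from where it was at the start of the episode above 0.02 m).
It fails at once if the carton is disturbed (moved over 20 mm) (distance of carton from where it was at the start of the episode above 0.02 m).
It also fails if it takes over 38 s, if anything falls off the work surface, if the arm or the gripper's body presses on something with over 40 N, if the wrist force passes 120 N, or if a joint passes its speed limit or range.

## Working session

There is one attempt and no reset: what is moved stays moved. The work goes in short steps, Python scripts to look and compute and a shell command to move; the robot and the scene stay as the last step left them, time stands still between calls to the robot, and variables do not carry over. Pictures are saved under pics/ and viewed, and the job is handed in when it is done.

```bash
ls; mkdir -p pics; python3 - <<'E'
from station import *
import cv2,numpy as np
print(sense())
for n in("side","top"):
    p,d=snapshot(n); cv2.imwrite(f"pics/{n}0.png",p); np.save(f"{n}_d0.npy",d); i=camera_info(n); print(n,i)
print(tcp_to_grasp)
E
```

```text
pics
{'t': 0.0, 'q': array([-1.28150231e+00,  5.28458628e-01,  1.43391618e+00, -9.70290852e-06,
        1.18140574e+00, -1.78521209e-01]), 'qd': array([ 8.46765092e-04,  6.34433009e-04, -2.88232231e-04, -2.75918397e-04,
       -5.01382672e-04, -5.12476129e-05]), 'tau': array([-4.74158260e-04, -4.42353129e+01, -1.78028351e+01, -1.47902065e-04,
        8.54156184e-03,  5.44845832e-06]), 'tcp_pos': array([ 0.28163756, -0.55713455,  0.23033384]), 'tool_rot': array([ 9.72767105e-01,  2.31782143e-01, -6.50381933e-05, -1.09202107e-03]), 'force': array([-0.25184516, -0.15053394,  0.32537562]), 'ft_torque': array([-0.0119008 , -0.03986039, -0.02480212]), 'finger_gap': 0.9997086176172499}
side {'K': array([[379.54270013,   0.        , 323.27633262],
       [  0.        , 379.54270013, 199.8656315 ],
       [  0.        ,   0.        ,   1.        ]]), 'origin': array([0.27634035, 0.64125481, 0.62776165]), 'orientation': array([-0.17487166,  0.88261204, -0.42591727,  0.09492299])}
top {'K': array([[373.7209248 ,   0.        , 317.95480401],
       [  0.        , 373.7209248 , 194.09859123],
       [  0.        ,   0.        ,   1.        ]]), 'origin': array([0.48861331, 0.01208523, 0.75505189]), 'orientation': array([-0.7002373 ,  0.71066475, -0.05537355,  0.03946016])}
0.0187
```

View pics/side0.png

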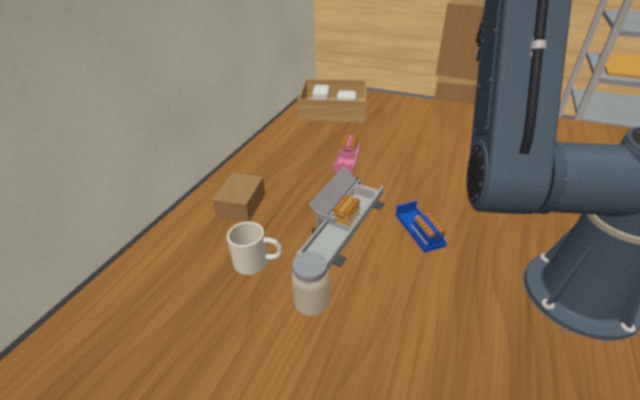

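View pics/top0.png

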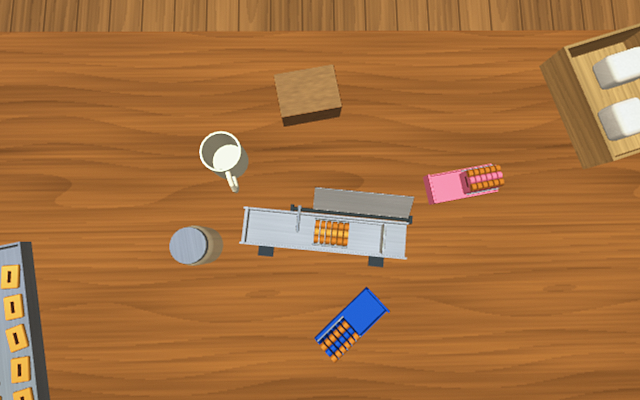

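```bash
cat > h.py <<'E'
from station import *
import cv2,numpy as np
from scipy.spatial.transform import Rotation as R
I={n:camera_info(n) for n in("side","top")}
def ray(n,u,v):
    i=I[n]; K=i["K"]; d=np.array([(u-K[0,2])/K[0,0],(v-K[1,2])/K[1,1],1.]); return R.from_quat(i["orientation"]).apply(d)
def onz(n,u,v,z):
    d=ray(n,u,v); o=I[n]["origin"]; return o+d*(z-o[2])/d[2]
def cloud(n,d):
    v,u=np.mgrid[:400,:640]; K=I[n]["K"]
    P=np.stack([(u-K[0,2])/K[0,0]*d,(v-K[1,2])/K[1,1]*d,d],-1)
    return R.from_quat(I[n]["orientation"]).apply(P.reshape(-1,3)).reshape(400,640,3)+I[n]["origin"]
def proj(n,P):
    i=I[n]; c=R.from_quat(i["orientation"]).inv().apply(np.atleast_2d(P)-i["origin"]); c=c@i["K"].T; return c[:,:2]/c[:,2:]
E
python3 - <<'E'
from h import *
p=cv2.imread("pics/top0.png"); c=p[170:280,225:425]
cv2.imwrite("pics/topc.png",cv2.resize(c,None,fx=4,fy=4,interpolation=cv2.INTER_CUBIC))
p=cv2.imread("pics/side0.png"); c=p[160:280,285:395]
cv2.imwrite("pics/sidec.png",cv2.resize(c,None,fx=5,fy=5,interpolation=cv2.INTER_CUBIC))
C=cloud("top",np.load("top_d0.npy"))
for u,v in [(600,300),(300,300),(240,225),(405,240),(360,215),(360,205),(360,195),(330,232),(298,215),(365,238),(340,90),(187,245),(222,140)]: print(u,v,C[v,u].round(3))
E
```

```text
600 300 [ 0.37  -0.564  0.001]
300 300 [ 0.381  0.033 -0.001]
240 225 [0.53  0.152 0.001]
405 240 [ 0.495 -0.18   0.   ]
360 215 [ 0.545 -0.088  0.02 ]
360 205 [ 0.563 -0.086  0.035]
360 195 [ 0.581 -0.085  0.049]
330 232 [ 0.513 -0.028  0.01 ]
298 215 [0.543 0.033 0.062]
365 238 [ 0.5   -0.098  0.01 ]
340 90 [ 0.812 -0.056  0.002]
187 245 [0.491 0.221 0.108]
222 140 [0.694 0.181 0.041]
```

View pics/topc.png

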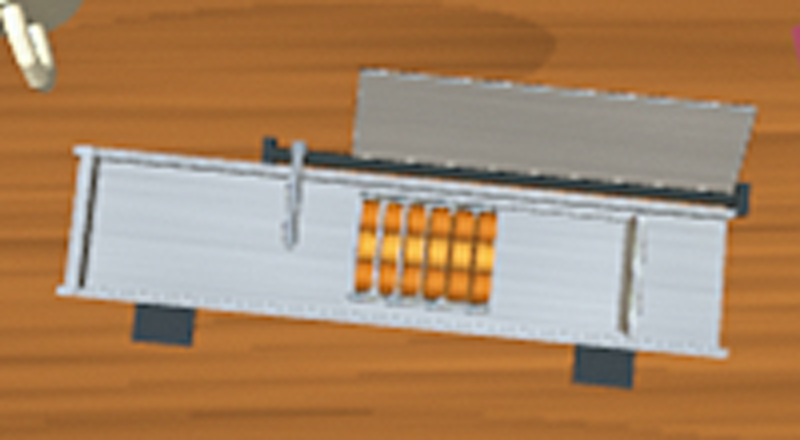

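View pics/sidec.png

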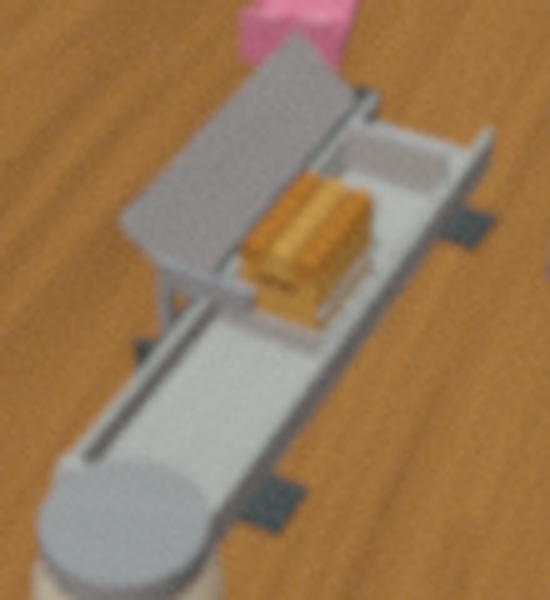

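```bash
cat >> h.py <<'E'
E
python3 - <<'E'
from h import *
def c(u,v,z): return onz("top",(u+.5)/4-.5+225,(v+.5)/4-.5+170,z)
m1=c(727,210,.026); m2=c(725,355,.026)
p1=c(362,70,.055); p2=c(756,107,.055); p3=c(355,157,.018); p4=c(733,192,.018)
s1=c(78,148,.038); s2=c(60,293,.038)
print("mouth",m1,m2,np.linalg.norm(m1-m2)); print("plate len",np.linalg.norm(p1-p2),p1,p2); print("stop",s1,s2)
wl=(m1+m2)/2; sl=(s1+s2)/2; print("len",np.linalg.norm((sl-wl)[:2]))
for a,b in((m1,s1),(m2,s2),(p2,p1),(p4,p3)): e=b-a; print("yaw",np.degrees(np.arctan2(e[1],e[0])))
e=(sl-wl)[:2]; yaw=np.arctan2(e[1],e[0]); ex=e/np.linalg.norm(e); ey=np.array([-ex[1],ex[0]])
o=wl[:2]+.215*ex
print("origin",o,"yaw",yaw)
def L(P): d=P[:2]-o; return (d@ex*1e3).round(1),(d@ey*1e3).round(1)
for n,P in dict(p1=p1,p2=p2,s1=s1,s2=s2,m1=m1,m2=m2,blade=c(290,245,.064),bisf=c(360,250,.061),bisr=c(496,250,.061),rearT=c(633,212,.042),rearB=c(626,332,.042),rearT2=c(639,215,.042)).items(): print(n,L(P))
# depth checks
C=cloud("top",np.load("top_d0.npy"))
M=(C[...,2]>.033)&(C[...,2]<.07)
for n in("top","side"):
    C=cloud(n,np.load(f"{n}_d0.npy")).reshape(-1,3)
    l=np.c_[(C[:,:2]-o)@ex,(C[:,:2]-o)@ey,C[:,2]]
    k=(abs(l[:,1])<.022)&(l[:,0]>-.2)&(l[:,0]<-.02)
    q=l[k]; 
    for a in np.arange(-.2,-.02,.004):
        w=q[(q[:,0]>=a)&(q[:,0]<a+.004)]
        if len(w): print(n,round(a*1e3),len(w),"zmax",(w[:,2].max()*1e3).round(1))
E
```

```text
mouth [ 0.52924002 -0.17752086  0.026     ] [ 0.45926612 -0.17318083  0.026     ] 0.07010835831901491
plate len 0.18793041090562396 [0.59644391 0.00066939 0.055     ] [ 0.5762529  -0.18617323  0.055     ]
stop [0.5629574  0.13726338 0.038     ] [0.4940704  0.14505442 0.038     ]
len 0.3183586425502203
yaw 83.88620615169665
yaw 83.75856646652662
yaw 83.83230498221897
yaw 83.87729799634224
origin [0.51739074 0.03840052] yaw 1.4629704212586778
p1 (np.float64(-29.0), np.float64(-82.7))
p2 (np.float64(-216.9), np.float64(-82.7))
s1 (np.float64(103.2), np.float64(-34.7))
s2 (np.float64(103.5), np.float64(34.7))
m1 (np.float64(-213.4), np.float64(-35.0))
m2 (np.float64(-216.6), np.float64(35.0))
blade (np.float64(-3.6), np.float64(3.0))
bisf (np.float64(-35.9), np.float64(2.2))
bisr (np.float64(-98.6), np.float64(-3.6))
rearT (np.float64(-164.4), np.float64(-28.5))
rearB (np.float64(-165.0), np.float64(28.4))
rearT2 (np.float64(-167.4), np.float64(-27.4))
top -200 42 zmax 9.7
top -196 42 zmax 10.4
top -192 46 zmax 9.5
top -188 47 zmax 10.1
top -184 41 zmax 9.8
top -180 41 zmax 9.6
top -176 
[... 994 characters left out ...]
 -148 9 zmax 14.2
side -144 7 zmax 12.7
side -140 7 zmax 13.1
side -136 6 zmax 14.5
side -132 7 zmax 13.7
side -128 6 zmax 13.7
side -124 3 zmax 11.6
side -120 3 zmax 12.7
side -116 1 zmax 12.2
side -112 3 zmax 12.6
side -108 1 zmax 11.6
side -104 1 zmax 11.7
side -100 4 zmax 60.5
side -96 30 zmax 62.8
side -92 38 zmax 63.5
side -88 11 zmax 62.4
side -84 24 zmax 62.7
side -80 38 zmax 63.5
side -76 12 zmax 62.4
side -72 37 zmax 63.1
side -68 27 zmax 63.1
side -64 19 zmax 62.4
side -60 44 zmax 62.3
side -56 12 zmax 63.9
side -52 26 zmax 64.2
side -48 41 zmax 63.7
side -44 19 zmax 63.5
side -40 42 zmax 62.3
side -36 192 zmax 63.1
side -32 78 zmax 34.0
side -28 21 zmax 12.9
side -24 18 zmax 10.3
```

```bash
cat >> h.py <<'E'
yaw=1.4630; ex=np.array([np.cos(yaw),np.sin(yaw)]); ey=np.array([-ex[1],ex[0]]); O=np.array([.51739,.0384])-.002*ex
def st(goal=None):
    s=sense(); p=s["tcp_pos"]; Rt=R.from_quat(s["tool_rot"]); d=p[:2]-O
    print("t %.2f chute mm %s z %.1f gap %.3f F %s"%(s["t"],((np.array([d@ex,d@ey]))*1e3).round(1),p[2]*1e3,s["finger_gap"],s["force"].round(2)))
    ty=Rt.as_matrix()[:,1]; tx=Rt.as_matrix()[:,0]
    print("yaw tool x - chute deg %.2f"%np.degrees(np.arctan2(tx[1],tx[0])-yaw), "tz",Rt.as_matrix()[:,2].round(3))
    if goal is not None:
        w=np.r_[O+goal[0]*ex+goal[1]*ey,goal[2]]-p; print("shift units",(Rt.inv().apply(w)*10).round(3))
E
python3 -c "
from h import *; st((-.186,-.034,.1))"
python3 -m inch '[[-0.5,[0.5,-0.3,0],[0,0,-0.0238]],[-0.5,[1,-0.63,0],[0,0,-0.0477]],[-0.5,[1,-0.63,0],[0,0,-0.0715]],[-0.5,[1,-0.63,0],[0,0,-0.0954]],[-0.5,[1,-0.63,0],[0,0,-0.119]],[-0.5,[1,-0.63,0],[0,0,-0.142]],[-0.5,[1,-0.63,0],[0,0,-0.1585]],[-0.5,[1,-0.63,0],[0,0,-0.1585]]]' 40
python3 -c "
from h import *; st((-.186,-.034,.1))"
```

```text
t 0.10 chute mm [-615.5  170.3] z 230.4 gap 0.998 F [-0.01  0.14 -0.63]
yaw tool x - chute deg -57.02 tz [-0.001  0.002 -1.   ]
shift units [ 4.051 -2.488  1.311]
t: 0.9
tcp_pos: [0.3426, -0.4561, 0.2309]
tool_rot: [0.744, 0.668, 0.0, -0.001]
force: [-0.1, 0.3, 0.8]
finger_gap: 0.753
t 0.90 chute mm [-508.5  120.6] z 230.9 gap 0.753 F [-0.11  0.33  0.83]
yaw tool x - chute deg 0.03 tz [-0.     0.001 -1.   ]
shift units [3.223 1.548 1.311]
```

```bash

python3 -m inch '[[-0.5,[0.4,0.2,0],[0,0,0]],[-0.5,[0.8,0.4,0.1],[0,0,0]],[-0.5,[1,0.5,0.3],[0,0,0]]]'
python3 -m inch '[[-0.5,[0.4,0.2,0.1],[0,0,0]],[-0.5,[0.8,0.4,0.3],[0,0,0]],[-0.5,[1,0.5,0.4],[0,0,0]]]'
python3 -m inch '[[-0.5,[0.4,0.2,0.1],[0,0,0]],[-0.5,[0.8,0.4,0.2],[0,0,0]],[-0.5,[1,0.55,0.3],[0,0,0]],[-0.5,[1,0.55,0.3],[0,0,0]]]'
python3 - <<'E'
from h import *; st((-.186,-.034,.08))
for n in("side","top"):
    p,d=snapshot(n); cv2.imwrite(f"pics/{n}1.png",p); np.save(n+"1.npy",d)
p=cv2.imread("pics/side1.png")[100:260,270:470]; cv2.imwrite("pics/s1.png",cv2.resize(p,None,fx=4,fy=3.75))
E
```

```text
t: 1.2
tcp_pos: [0.4046, -0.3604, 0.2021]
tool_rot: [0.744, 0.668, 0.0, 0.001]
force: [1.1, -1.0, -0.5]
finger_gap: 0.75
t: 1.5
tcp_pos: [0.4637, -0.2647, 0.1598]
tool_rot: [0.744, 0.668, 0.0, -0.002]
force: [-0.3, 0.2, 0.1]
finger_gap: 0.754
t: 1.9
tcp_pos: [0.5298, -0.1717, 0.1299]
tool_rot: [0.743, 0.669, -0.0, -0.001]
force: [-1.3, -0.6, 0.4]
finger_gap: 0.751
t 1.90 chute mm [-205.5  -34.9] z 129.9 gap 0.751 F [-1.25 -0.64  0.36]
yaw tool x - chute deg 0.16 tz [-0.002  0.002 -1.   ]
shift units [ 0.195 -0.008  0.499]
```

View pics/s1.png

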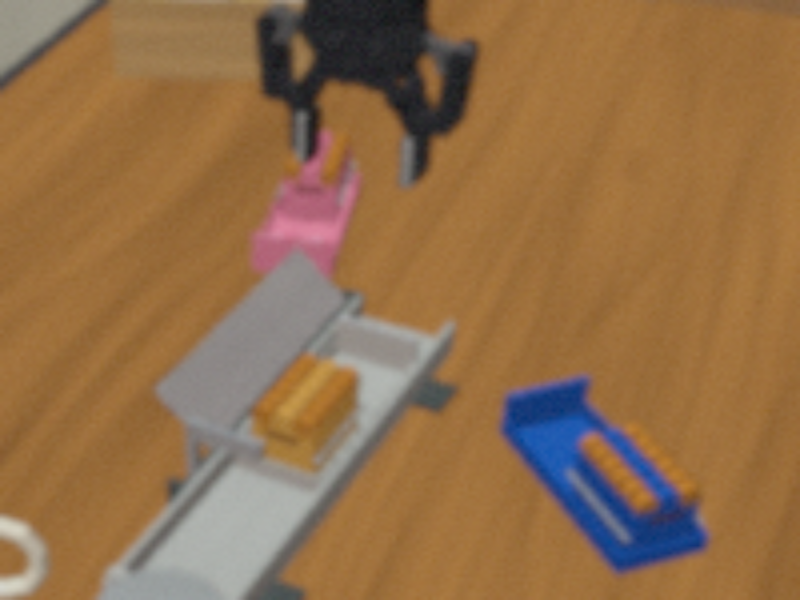

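View pics/top1.png

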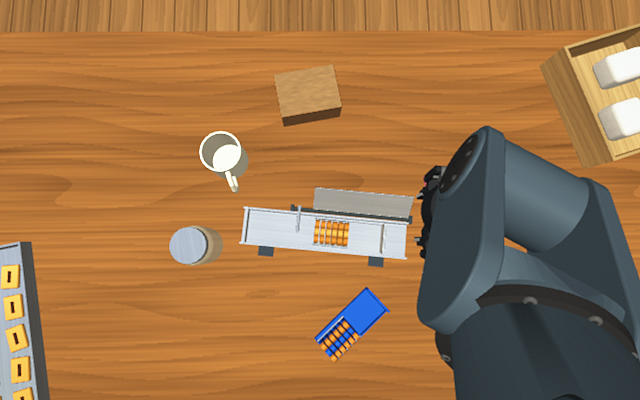

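```bash

python3 - <<'E'
from h import *
C=cloud("side",np.load("side1.npy"))
P=C.reshape(-1,3); d=P[:,:2]-O; l=np.c_[d@ex,d@ey,P[:,2]]*1e3
k=(l[:,0]>-240)&(l[:,0]<-150)&(abs(l[:,1]+34)<75)&(l[:,2]>80)&(l[:,2]<260)
l=l[k]
for side in(1,-1):
    m=l[(l[:,1]+34)*side>5]
    for z in range(100,200,8):
        w=m[(m[:,2]>=z)&(m[:,2]<z+8)]
        if len(w): print(side,z,len(w),"x",w[:,0].min().round(),w[:,0].max().round(),"y",w[:,1].min().round(),w[:,1].max().round(),"zmin",w[:,2].min().round(1))
E
```

```text
1 132 3 x -203.0 -196.0 y -2.0 3.0 zmin 138.2
1 140 11 x -201.0 -193.0 y -2.0 7.0 zmin 140.3
1 148 24 x -211.0 -192.0 y -3.0 11.0 zmin 148.2
1 156 25 x -210.0 -193.0 y -3.0 11.0 zmin 156.1
1 164 19 x -210.0 -193.0 y -3.0 11.0 zmin 164.6
1 172 16 x -206.0 -192.0 y -2.0 12.0 zmin 172.2
1 180 33 x -216.0 -191.0 y -4.0 28.0 zmin 180.9
1 188 67 x -218.0 -189.0 y -8.0 29.0 zmin 188.0
1 196 56 x -221.0 -186.0 y -13.0 30.0 zmin 196.2
-1 132 1 x -199.0 -199.0 y -68.0 -68.0 zmin 139.4
-1 140 15 x -213.0 -193.0 y -78.0 -67.0 zmin 140.1
-1 148 26 x -219.0 -191.0 y -80.0 -66.0 zmin 148.4
-1 156 20 x -216.0 -192.0 y -79.0 -67.0 zmin 156.2
-1 164 25 x -216.0 -193.0 y -79.0 -66.0 zmin 164.3
-1 172 19 x -216.0 -194.0 y -85.0 -67.0 zmin 172.2
-1 180 36 x -214.0 -189.0 y -96.0 -67.0 zmin 180.3
-1 188 57 x -219.0 -191.0 y -100.0 -63.0 zmin 188.5
-1 196 42 x -217.0 -187.0 y -99.0 -52.0 zmin 196.1
```

```bash

python3 -m inch '[[-0.5,[0.19,0,0],[0,0,0]],[-0.5,[0.19,-0.01,0.3],[0,0,0]],[-0.5,[0.19,-0.01,0.6],[0,0,0]],[-0.5,[0.19,-0.01,0.75],[0,0,0]],[-0.5,[0.19,-0.01,0.75],[0,0,0]],[-0.5,[0.19,-0.01,0.75],[0,0,0]]]'
python3 - <<'E'
from h import *; st((-.186,-.034,.02))
E
```

```text
t: 2.6
tcp_pos: [0.5298, -0.157, 0.0568]
tool_rot: [0.745, 0.667, 0.0, 0.0]
force: [-0.8, 0.0, 0.6]
finger_gap: 0.753
t 2.60 chute mm [-191.   -33.4] z 56.8 gap 0.753 F [-0.81  0.03  0.6 ]
yaw tool x - chute deg -0.09 tz [ 0. -0. -1.]
shift units [0.05  0.006 0.368]
```

```bash

python3 -m inch '[[-0.5,[0,0,0.1],[0,0,0]],[-0.5,[0,0,0.2],[0,0,0]],[-0.5,[0,0,0.28],[0,0,0]],[-0.5,[0,0,0.34],[0,0,0]],[-0.5,[0,0,0.38],[0,0,0]],[-0.5,[0,0,0.38],[0,0,0]],[-0.5,[0,0,0.38],[0,0,0]]]'
python3 - <<'E'
from h import *; st((-.186,-.034,.01))
for n in("side","top"):
    p,d=snapshot(n); cv2.imwrite(f"pics/{n}2.png",p); np.save(n+"2.npy",d)
p=cv2.imread("pics/side2.png")[100:260,270:470]; cv2.imwrite("pics/s2.png",cv2.resize(p,None,fx=4,fy=3.75))
E
```

```text
t: 3.3
tcp_pos: [0.5305, -0.156, 0.0185]
tool_rot: [0.744, 0.668, 0.0, 0.001]
force: [1.8, -1.2, 3.3]
finger_gap: 0.746
t 3.30 chute mm [-189.9  -33.9] z 18.5 gap 0.746 F [ 1.75 -1.18  3.29]
yaw tool x - chute deg 0.04 tz [ 0.001 -0.001 -1.   ]
shift units [0.039 0.001 0.085]
```

View pics/s2.png

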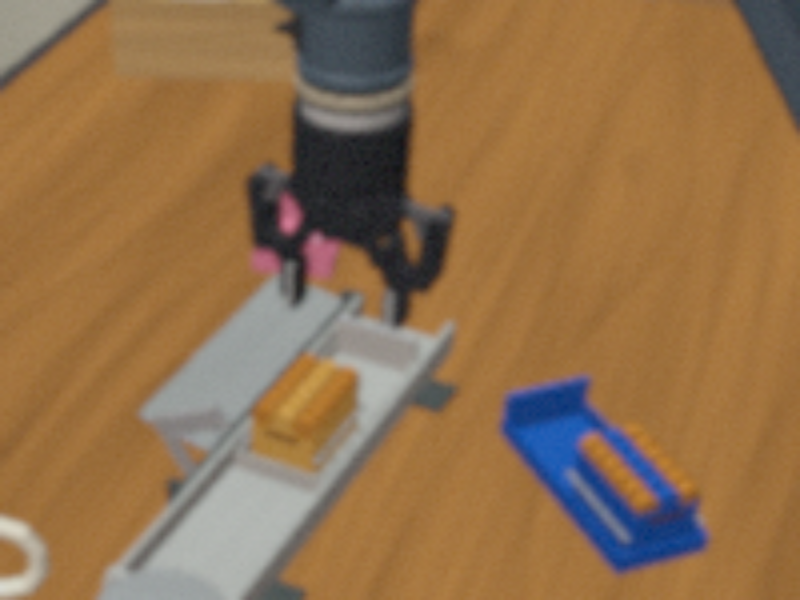

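```bash

python3 -m inch '[[-0.5,[0,0,0.03],[0,0,0]],[-0.5,[0,0,0.05],[0,0,0]],[-0.5,[0,0,0.05],[0,0,0]],[-0.5,[0,0,0.05],[0,0,0]]]'
python3 -m inch '[[-0.5,[0,0,0.02],[0,0,0]],[-0.5,[0,0,0.02],[0,0,0]],[-0.5,[0,0,0.02],[0,0,0]]]'
python3 - <<'E'
from h import *
p,d=snapshot("side"); cv2.imwrite("pics/side3.png",p); np.save("side3.npy",d)
P=cloud("side",d).reshape(-1,3); q=P[:,:2]-O; l=np.c_[q@ex,q@ey,P[:,2]]*1e3
for a,b in((-98,-90),(-90,-80),(-80,-70),(-70,-60),(-60,-50)):
    w=l[(l[:,0]>-150)&(l[:,0]<-30)&(l[:,1]>=a)&(l[:,1]<b)]; print(a,b,len(w),np.median(w[:,2]).round(1))
print(st((-.186,-.034,.01)))
E
```

```text
t: 3.8
tcp_pos: [0.5303, -0.156, 0.0134]
tool_rot: [0.744, 0.668, 0.0, 0.0]
force: [3.0, -0.6, 3.8]
finger_gap: 0.751
t: 4.1
tcp_pos: [0.5304, -0.156, 0.0114]
tool_rot: [0.744, 0.668, 0.0, 0.001]
force: [3.2, -0.9, 4.1]
finger_gap: 0.753
-98 -90 82 18.3
-90 -80 107 19.5
-80 -70 173 279.3
-70 -60 243 276.4
-60 -50 279 289.7
t 4.15 chute mm [-189.9  -33.8] z 11.4 gap 0.749 F [ 4.12 -0.65  4.8 ]
yaw tool x - chute deg 0.04 tz [ 0.001 -0.    -1.   ]
shift units [0.039 0.002 0.014]
None
```

```bash

python3 -m inch '[[-0.5,[0.03,0,0.01],[0,0,0]],[-0.5,[0.08,0,0.01],[0,0,0]],[-0.5,[0.13,0,0.01],[0,0,0]],[-0.5,[0.18,0,0.01],[0,0,0]],[-0.5,[0.23,0,0.01],[0,0,0]],[-0.5,[0.28,0,0.01],[0,0,0]],[-0.5,[0.31,0,0.01],[0,0,0]],[-0.5,[0.31,0,0.01],[0,0,0]]]'
python3 - <<'E'
from h import *; st((-.051,-.034,.0105))
for n in("side","top"):
    p,d=snapshot(n); cv2.imwrite(f"pics/{n}4.png",p); np.save(n+"4.npy",d)
p=cv2.imread("pics/side4.png")[100:260,270:470]; cv2.imwrite("pics/s4.png",cv2.resize(p,None,fx=4,fy=3.75))
E
```

```text
t: 4.95
tcp_pos: [0.5336, -0.1266, 0.0112]
tool_rot: [0.744, 0.668, -0.0, 0.001]
force: [-0.4, -6.4, 8.6]
finger_gap: 0.751
t 4.95 chute mm [-160.3  -33.9] z 11.2 gap 0.751 F [-0.44 -6.37  8.57]
yaw tool x - chute deg 0.06 tz [ 0.001 -0.003 -1.   ]
shift units [1.093 0.002 0.004]
```

View pics/s4.png

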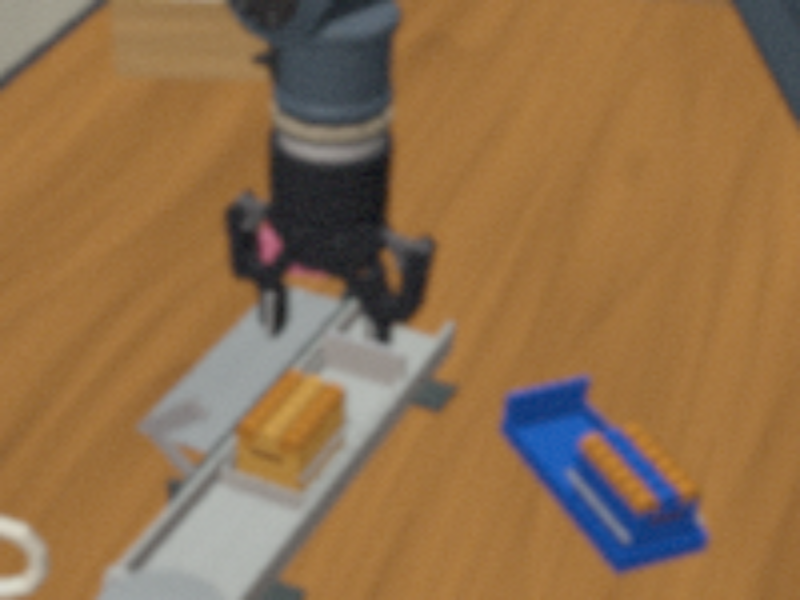

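```bash

python3 -m inch '[[-0.5,[0.05,0,0],[0,0,0]],[-0.5,[0.12,0,0],[0,0,0]],[-0.5,[0.19,0,0],[0,0,0]],[-0.5,[0.26,0,0],[0,0,0]],[-0.5,[0.33,0,0],[0,0,0]],[-0.5,[0.4,0,0],[0,0,0]],[-0.5,[0.47,0,0],[0,0,0]],[-0.5,[0.52,0,0],[0,0,0]],[-0.5,[0.55,0,0],[0,0,0]],[-0.5,[0.55,0,0],[0,0,0]]]'
python3 - <<'E'
from h import *; st((-.051,-.034,.0105))
for n in("side",):
    p,d=snapshot(n); cv2.imwrite(f"pics/{n}5.png",p); np.save(n+"5.npy",d)
p=cv2.imread("pics/side5.png")[100:260,270:470]; cv2.imwrite("pics/s5.png",cv2.resize(p,None,fx=4,fy=3.75))
E
```

```text
t: 6.05
tcp_pos: [0.5394, -0.0718, 0.0112]
tool_rot: [0.744, 0.668, -0.0, 0.001]
force: [-0.4, -5.9, 9.4]
finger_gap: 0.752
t 6.05 chute mm [-105.2  -33.7] z 11.2 gap 0.752 F [-0.36 -5.87  9.44]
yaw tool x - chute deg 0.07 tz [ 0.001 -0.002 -1.   ]
shift units [0.542 0.003 0.006]
```

View pics/s5.png

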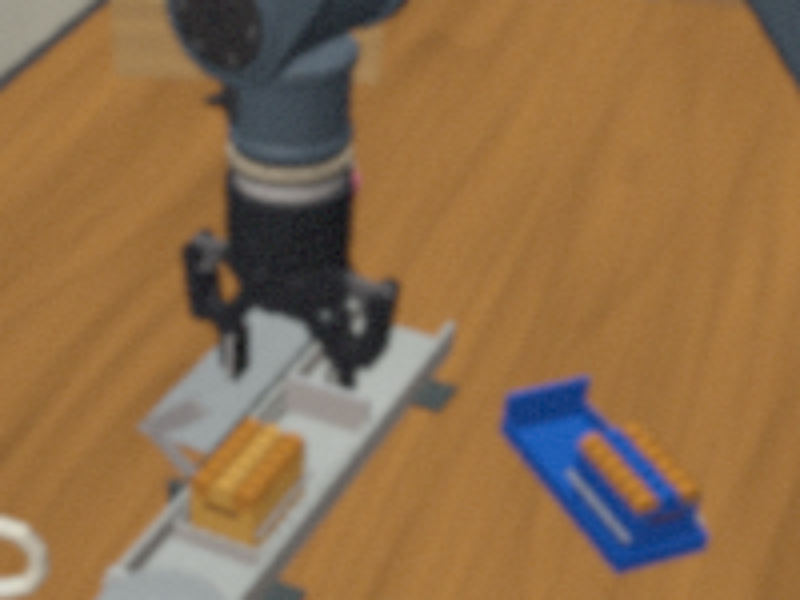

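```bash

python3 -m inch '[[-0.5,[0.05,0,0],[0,0,0]],[-0.5,[0.11,0,0],[0,0,0]],[-0.5,[0.17,0,0],[0,0,0]],[-0.5,[0.23,0,0],[0,0,0]],[-0.5,[0.29,0,0],[0,0,0]],[-0.5,[0.35,0,0],[0,0,0]],[-0.5,[0.4,0,0],[0,0,0]],[-0.5,[0.44,0,0],[0,0,0]],[-0.5,[0.46,0,0],[0,0,0]],[-0.5,[0.46,0,0],[0,0,0]]]'
python3 - <<'E'
from h import *; st((-.051,-.034,.0105))
for n in("side","top"):
    p,d=snapshot(n); cv2.imwrite(f"pics/{n}6.png",p); np.save(n+"6.npy",d)
p=cv2.imread("pics/side6.png")[120:280,250:450]; cv2.imwrite("pics/s6.png",cv2.resize(p,None,fx=4,fy=3.75))
p=cv2.imread("pics/top6.png")[170:280,225:425]; cv2.imwrite("pics/t6.png",cv2.resize(p,None,fx=4,fy=4))
E
```

```text
t: 7.1
tcp_pos: [0.5441, -0.0263, 0.0112]
tool_rot: [0.744, 0.668, -0.001, 0.001]
force: [0.1, -7.6, 10.0]
finger_gap: 0.749
t 7.10 chute mm [-59.4 -33.5] z 11.2 gap 0.749 F [ 0.12 -7.62 10.02]
yaw tool x - chute deg 0.07 tz [ 0.001 -0.002 -1.   ]
shift units [0.084 0.005 0.007]
```

View pics/s6.png

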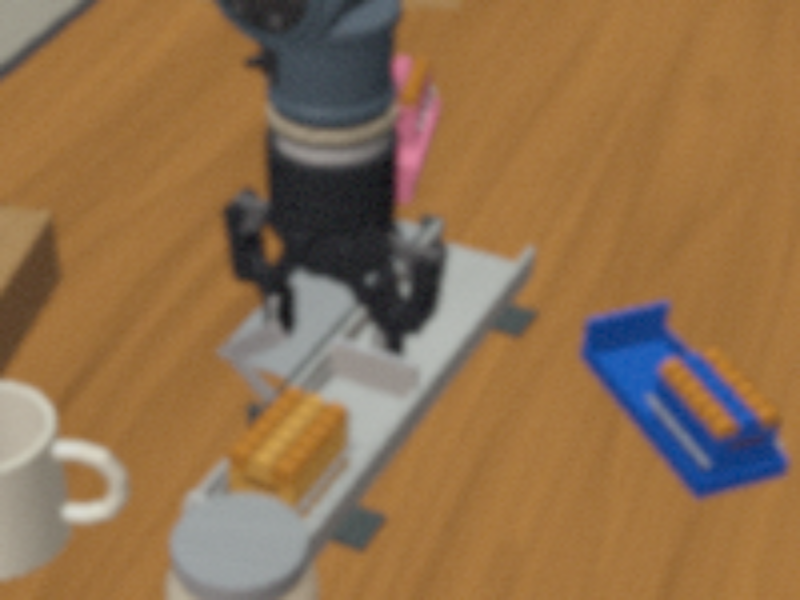

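View pics/t6.png

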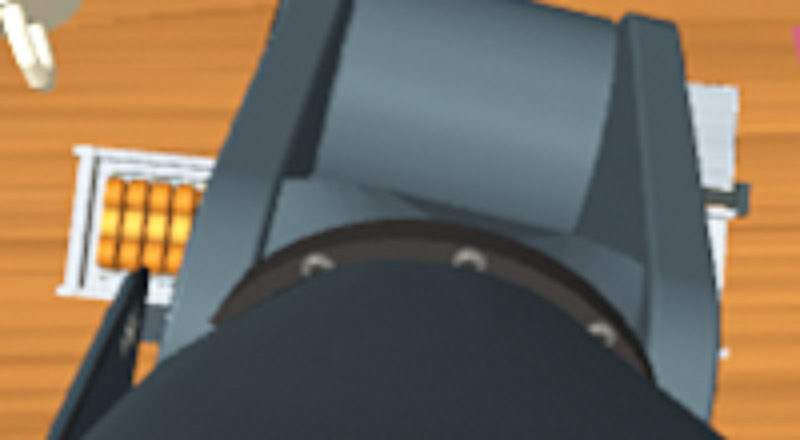

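Nearly home; creep on in small steps, watching the push force.

```bash

for k in 1; do python3 -m inch '[[-0.5,[0.03,0,0],[0,0,0]],[-0.5,[0.04,0,0],[0,0,0]],[-0.5,[0.04,0,0],[0,0,0]]]'; done
python3 -c "
from h import *; st((-.051,-.034,.0105))"
python3 -m inch '[[-0.5,[0.02,0,0],[0,0,0]],[-0.5,[0.02,0,0],[0,0,0]],[-0.5,[0.02,0,0],[0,0,0]]]'
python3 -c "
from h import *; st((-.051,-.034,.0105))"
```

```text
t: 7.5
tcp_pos: [0.5445, -0.0225, 0.0112]
tool_rot: [0.744, 0.668, -0.001, 0.001]
force: [-0.5, -7.8, 11.4]
finger_gap: 0.747
t 7.50 chute mm [-55.7 -33.5] z 11.2 gap 0.747 F [-0.52 -7.83 11.37]
yaw tool x - chute deg 0.07 tz [ 0.    -0.003 -1.   ]
shift units [0.047 0.005 0.007]
t: 7.8
tcp_pos: [0.5447, -0.0206, 0.0112]
tool_rot: [0.744, 0.668, -0.001, 0.001]
force: [-0.8, -8.1, 10.3]
finger_gap: 0.751
t 7.80 chute mm [-53.8 -33.5] z 11.2 gap 0.751 F [-0.77 -8.14 10.28]
yaw tool x - chute deg 0.05 tz [ 0.    -0.003 -1.   ]
shift units [0.028 0.005 0.007]
```

```bash

python3 -m inch '[[-0.5,[0.02,0,0],[0,0,0]],[-0.5,[0.02,0,0],[0,0,0]],[-0.5,[0.02,0,0],[0,0,0]]]'
python3 -c "
from h import *; st((-.051,-.034,.0105))"
python3 -m inch '[[-0.5,[0.015,0,0],[0,0,0]],[-0.5,[0.015,0,0],[0,0,0]]]'
python3 - <<'E'
from h import *; st((-.051,-.034,.0105))
for n in("side","top"):
    p,d=snapshot(n); cv2.imwrite(f"pics/{n}7.png",p); np.save(n+"7.npy",d)
p=cv2.imread("pics/top7.png")[170:280,225:425]; cv2.imwrite("pics/t7.png",cv2.resize(p,None,fx=4,fy=4))
for n in("side","top"):
    P=cloud(n,np.load(n+"7.npy")).reshape(-1,3); q=P[:,:2]-O; l=np.c_[q@ex,q@ey,P[:,2]]*1e3
    w=l[(abs(l[:,1])<22)&(l[:,2]>50)&(l[:,2]<66)&(l[:,0]>10)&(l[:,0]<120)]; print(n,len(w),np.percentile(w[:,0],[0,2,98,100]).round(1))
E
```

```text
t: 8.1
tcp_pos: [0.5449, -0.0188, 0.0112]
tool_rot: [0.744, 0.669, -0.001, 0.001]
force: [-1.3, -9.1, 9.6]
finger_gap: 0.746
t 8.10 chute mm [-51.9 -33.5] z 11.2 gap 0.746 F [-1.33 -9.08  9.56]
yaw tool x - chute deg 0.09 tz [ 0.    -0.003 -1.   ]
shift units [0.009 0.005 0.007]
t: 8.3
tcp_pos: [0.545, -0.0186, 0.0113]
tool_rot: [0.743, 0.67, -0.002, 0.002]
force: [-2.3, -14.5, 10.5]
finger_gap: 0.747
t 8.30 chute mm [-51.7 -33.6] z 11.3 gap 0.747 F [ -2.26 -14.47  10.49]
yaw tool x - chute deg 0.25 tz [ 0.    -0.005 -1.   ]
shift units [0.007 0.004 0.008]
side 476 [31.7 34.1 95.9 96.9]
top 351 [60.4 65.2 95.2 95.7]
```

View pics/t7.png

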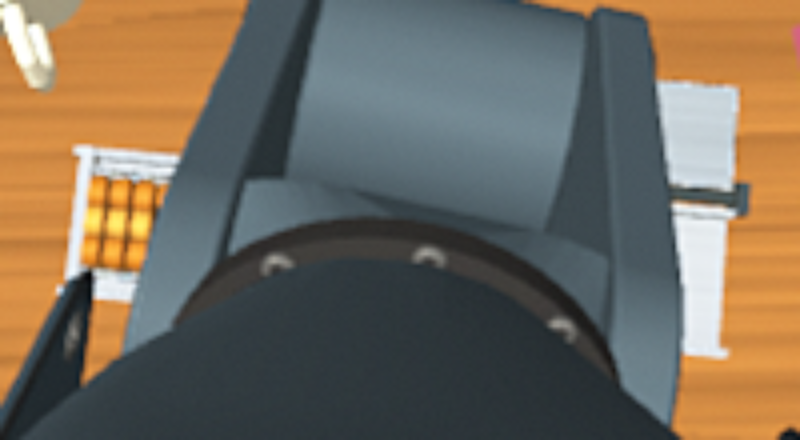

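```bash

python3 -m inch '[[-0.5,[-0.03,0,0],[0,0,0]],[-0.5,[-0.08,0,0],[0,0,0]],[-0.5,[-0.12,0,0],[0,0,0]],[-0.5,[-0.12,0,0],[0,0,0]],[-0.5,[-0.12,0,-0.06],[0,0,0]],[-0.5,[-0.12,0,-0.14],[0,0,0]],[-0.5,[-0.12,0,-0.22],[0,0,0]],[-0.5,[-0.12,0,-0.3],[0,0,0]],[-0.5,[-0.12,0,-0.4],[0,0,0]],[-0.5,[-0.12,0,-0.6],[0,0,0]],[-0.5,[-0.12,0,-0.9],[0,0,0]],[-0.5,[-0.12,0,-1],[0,0,0]],[-0.5,[-0.12,0,-1],[0,0,0]]]'
python3 -m inch '[[-0.5,[-0.4,0,-0.3],[0,0,0]],[-0.5,[-0.8,0,-0.6],[0,0,0]],[-0.5,[-1,0,-0.9],[0,0,0]],[-0.5,[-1,0,-1],[0,0,0]]]'
python3 -m inch '[[-0.5,[-0.4,0,0],[0,0,0]],[-0.5,[-0.8,0,0],[0,0,0]],[-0.5,[-1,0,0],[0,0,0]],[-0.5,[-1,0,0],[0,0,0]]]'
python3 -m inch '[[-0.5,[-0.4,0,0],[0,0,0]],[-0.5,[-0.8,0,0],[0,0,0]],[-0.5,[-1,0,0],[0,0,0]],[-0.5,[-1,0,0],[0,0,0]],[-0.5,[-1,0,0],[0,0,0]]]'
python3 - <<'E'
from h import *; st()
for n in("side","top"):
    p,d=snapshot(n); cv2.imwrite(f"pics/{n}8.png",p); np.save(n+"8.npy",d)
    P=cloud(n,d).reshape(-1,3); q=P[:,:2]-O; l=np.c_[q@ex,q@ey,P[:,2]]*1e3
    w=l[(abs(l[:,1])<22)&(l[:,2]>50)&(l[:,2]<66)&(l[:,0]>10)&(l[:,0]<120)]; print(n,len(w),np.percentile(w[:,0],[0,2,98,100]).round(1),np.percentile(w[:,2],98).round(1))
    w=l[(l[:,0]>-200)&(l[:,0]<-40)&(l[:,1]>-84)&(l[:,1]<-76)]; print("plate outer z",np.median(w[:,2]).round(1))
    w=l[(l[:,0]>-70)&(l[:,0]<-20)&(abs(l[:,1])<22)&(l[:,2]>30)&(l[:,2]<46)]; print("rear plate",np.percentile(w[:,0],[2,50,98]).round(1),np.percentile(w[:,2],98).round(1))
p=cv2.imread("pics/side8.png")[140:300,260:420]; cv2.imwrite("pics/s8.png",cv2.resize(p,None,fx=3.75,fy=3.75))
E
```

```text
t: 9.7
tcp_pos: [0.5452, -0.0275, 0.1121]
tool_rot: [0.744, 0.668, 0.001, 0.002]
force: [-0.6, -0.3, 0.1]
finger_gap: 0.751
t: 10.1
tcp_pos: [0.5344, -0.1298, 0.2121]
tool_rot: [0.745, 0.667, 0.001, 0.002]
force: [0.7, 0.3, 0.4]
finger_gap: 0.748
t: 10.5
tcp_pos: [0.5218, -0.2273, 0.2085]
tool_rot: [0.745, 0.667, -0.0, -0.001]
force: [0.3, 0.8, -0.9]
finger_gap: 0.748
t: 11.0
tcp_pos: [0.5113, -0.3233, 0.2093]
tool_rot: [0.744, 0.668, 0.0, -0.002]
force: [0.2, 0.6, 0.1]
finger_gap: 0.755
t 11.00 chute mm [-358.3  -32.9] z 209.3 gap 0.755 F [0.16 0.59 0.07]
yaw tool x - chute deg 0.04 tz [-0.002  0.003 -1.   ]
side 476 [32.1 34.6 96.2 97.3] 63.6
plate outer z 53.3
rear plate [-40.  -36.5 -34.1] 43.7
top 677 [32.2 32.7 94.7 95.7] 62.1
plate outer z 52.7
rear plate [-39.8 -37.8 -36. ] 43.8
```

View pics/s8.png

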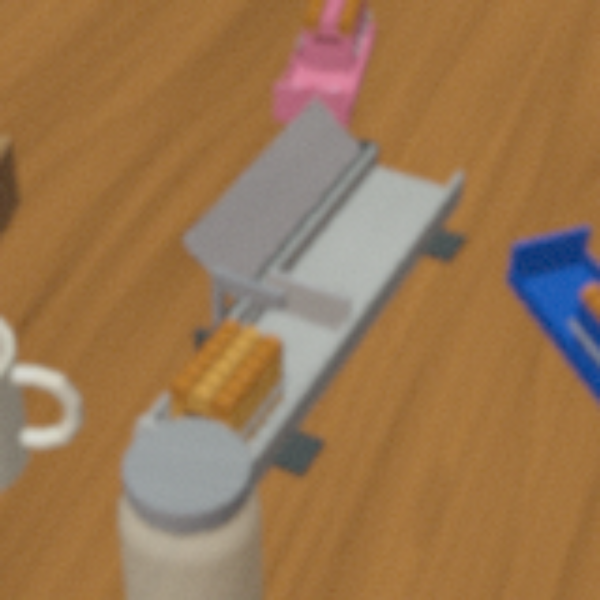

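View pics/top8.png

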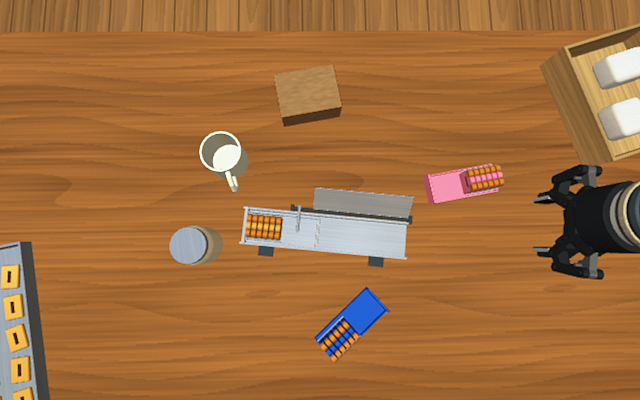

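The pictures show the biscuits at columns 245–283, past the blade at column 298. The gate plate is back up at rows 187–215, the jar, mug and carton look unmoved, and the hand is clear. I'm handing the job in.

```bash
python3 -c "
from station import *; print(sign_off())"
```

```text
the job is handed in; nothing more can be done
None
```

The tray of biscuits is home against the end stop, the gate has sprung shut behind it, and the hand is clear. I handed the job in at about 11 s; no verdict was given.

**What I did:** With the jaws about 64 mm apart, one fingertip pressed the gate plate down level. The other finger pushed the tray's rear plate along the chute until the arm stalled and the push force rose from 9 N to 14.5 N. I then backed off about 12 mm, lifted and withdrew.

**Last checks:**
- **Tray:** The biscuits span chute x of about +32 to +96 mm and the rear plate's back face is at about -40 mm. That puts the tray origin at about +30 mm, which is home.
- **Flatness:** The tops of the biscuits and rear plate measure about 1–2 mm above nominal in both cameras, as they did before the push.
- **Gate:** The plate's outer edge measures z of about 53 mm, so the gate is shut.
- **Hand:** It ended about 0.14 m beyond the chute mouth, with wrist force near zero.
- **Jar, mug and carton:** They look unmoved in the top view. I compared the pictures only by eye.

No check failed. Two things were not measured directly:
- **Gate angle:** I judged it from the plate height and the force.
- **Gate against tray:** I had no reading of contact between them, but no picture shows them touching.

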